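Feel the lapped track of a bearing retainer plate for burrs

ROBOT

A 6-joint arm with a two-finger parallel gripper is mounted at the origin on the work surface. World frame = base frame: x ahead of the robot, y to its left, z up, the work surface at z = 0. Lengths are in m, angles in rad, forces in N, time in s.
With the tool pointing down it reaches from about 0.375 to 0.975 m from the base axis. Payload 3.8 kg.
Tool frame: the origin (TCP) lies between the finger pads, 19 mm behind the fingertips; this is the grasp point; z points along the fingers, y is the line along which they close (so a half turn about z gives the same grasp; the last joint's range is limited). The gripper opens to 85 mm and grips with 20 to 120 N. Pads are 22 mm wide; open, the fingers measure 114 mm over their backs; the gripper's body (76 mm by 85 mm) begins 54 mm behind the grasp point. The pads swing forward as they close: fully open they stand 13 mm farther back than shut.
Start: joints at [1.12, 0.264, 1.604, -0, 1.274, -0.037], TCP at [0.271, 0.618, 0.25] pointing down, gripper open.
Joint ranges: [-2.63, 2.63], [-0.94, 2.18], [0.31, 2.57], [-1.31, 4.45], [0, 2.66], [-2.55, 2.55]. Speed limits (rad/s): [2.57, 2.57, 3.14, 3.14, 3.14, 3.14].

INTERFACE

Orientations are given as a rotation vector (axis times angle).
In Python, from workcell import bot, vision gives the robot as it stands. The module is installed in compiled form; this text tells all that it offers.
- The arm moves only by the tool play_rows, never from a script. Its argument "moves" is a list that holds one entry, the list of rows, each a list of 7 numbers: the turn, a rotation vector about the tool's x, y, z as a fraction of full scale, then the shift along the tool's x, y, z as a fraction of full scale, then the finger opening in mm, from 0 to 85.4. In form: [[[ax, ay, az, x, y, z, jaw], ...]]. A call has 1 to 5 rows; each row shifts and turns the commanded pose from where the row before left it, along the tool's axes as they then stand; what a row does not reach is not made up. Full scale, the value 1, is 0.1 m for a shift and 0.5 rad for a turn. A row lasts 1/12 s, in which the tool goes at most 41.7 mm and 7.16 degrees, less where a joint would pass 70% of its speed; a pose out of reach is approached as far as the arm can. A call with a number of a shift or a turn outside -1 to 1 is refused whole. A call with a gripper value outside its range is refused whole. The fingers move at their own pace and stop on an object; "newtons" is the grip in N (left out, the last holds). Time passes only in rows, so rows that do not move let the fingers close. It gives the time, the measured TCP pose, the force, the opening and the grip force at its end, in the units of the state.
- bot.read_state(): the state, without advancing time (a new reading comes with each control period).
- vision.read_camera(name): name is "scene" or "top" or "wrist"; returns a dict with "image" (480x640x3 uint8, red, green, blue), "depth" (480x640 float32, m along the optical axis (not along the pixel's ray), 0 where there is no reading), "K" (3x3 intrinsics, pixels), "R" (3x3) and "t" (3): a world point X has camera coordinates R X + t. Camera axes: x right, y down, z forward; pixel columns grow to the right and rows downward; lengths in m; the calibration is good to about 2 mm. A picture is of the moment at which its call begins.
- bot.finish_job(): hands the job in; it is judged then, once.
The state is a dict: "time": time; "q": joint angles; "joint_vel": joint speeds; "joint_torque": joint torques, N m; "tool_pos": TCP position; "tcp_rot": TCP orientation; "wrist_force": force on the tool from outside, world axes, zero at the start; "torque": the same for the moment, N m; "width": opening from 0.0 (shut) to 1.0 (fully open); "grip_force": force on a finger pad.
Only numpy, scipy, OpenCV 4.12 (cv2) and the standard library are available. Lean on these libraries where they do the work, as an engineer would, in place of code of your own. Each camera call takes 0.05 s, during which the arm holds its last target. There are 200 camera calls.

TASK

Feel the bronze-coloured retainer plate on the turntable for burrs: set the fingertips lightly on the green dot and slide them, without lifting off on the way, over the white dots in turn to the red dot, then lift clear. Do not press the plate's spring platen hard down, do not lift the plate off it, do not turn the turntable, and leave everything else where it is.

Things in the scene. Friction and masses are not known exactly. Their poses are not given: they have to be found in the camera images.
- retainer: Bronze-coloured retainer plate: flat ring, outside diameter 100 mm, bore 40, 6 thick, 0.3 kg, loose over the platen spigot (1.5 mm play). Origin: centre of underside, z up; flat top 6 mm above. On top, on a 38 mm radius, seven flat 10 mm paint dots every 36 degrees (23.5 mm apart), anticlockwise from above: green, five white, red. The gap from red to green (three dark holes) is not traced.
- mark1 (a point): Centre of paint dot 1 of 7 in the row, green (the start), on the plate's top face. A dot counts as traced when the point midway between the fingertips passes within 10 mm of it (horizontally) while a finger touches the plate; closed fingers pointing straight down do this best.
- mark2 (a point): Centre of paint dot 2 of 7 in the row, white, on the plate's top face.
- mark3 (a point): Centre of paint dot 3 of 7 in the row, white, on the plate's top face.
- mark4 (a point): Centre of paint dot 4 of 7 in the row, white, on the plate's top face.
- mark5 (a point): Centre of paint dot 5 of 7 in the row, white, on the plate's top face.
- mark6 (a point): Centre of paint dot 6 of 7 in the row, white, on the plate's top face.
- mark7 (a point): Centre of paint dot 7 of 7 in the row, red (the finish), on the plate's top face.
- platen (a joint): How far the round platen under the plate has sunk on its springs, m: 0 at rest, stop at 0.010. It starts to sink at about 1 to 2.5 N and takes about 0.6 N more per mm; 2 to 4 mm is a light touch. It goes straight down without tipping and springs back.
- platen_center (a point): Centre of the platen's flat top (88 mm diameter, spigot 37 mm diameter and 4 mm high), on which the plate lies; at rest 62 mm above the counter, so that the plate's top is 68 mm above the counter. Under it is a blue base, 116 mm diameter, fixed on the turntable.
- turntable (a joint): Angle of the wooden turntable from its start, rad, 0 at start, anticlockwise positive. The bearing is stiff (about 0.8 N m to turn it).
- turntable_center (a point): Centre of the turntable's top face, 420 mm diameter, 35 mm above the counter. The platen's axis is 105 mm from this centre.
- alternator: Silver alternator body standing upright, 4 kg, 124 mm diameter (two ears to 158 mm), 105 mm tall with a 25 mm shaft stub on top. Stands on the turntable. Origin: centre of underside.
- brush_cap: Green plastic brush cap, 50 x 32 x 32 mm, loose on the turntable. Origin: centre of underside.
- nut1: Hexagonal steel pulley nut, 24 mm across flats, 14 mm high, loose on the turntable. Origin: centre of underside.
- nut2: Second identical pulley nut, loose on the turntable. Origin: centre of underside.
- screwdriver: Screwdriver lying on the counter to the left, about 200 mm long, handle to its -x.
- bearing: Loose ball-bearing ring on the counter to the right, 52 mm diameter, 15 mm high. Origin: centre of underside.
- grease: Red grease can on the counter to the right, 70 mm diameter, 100 mm high. Origin: centre of underside.
Things that resemble listed ones, but are neither listed nor needed, are in the scene too. Of the things that look like the retainer, the smallest one is meant.

How it is judged:
By the outcome, as a careful person would: the job done as asked, in the order asked, and still so for the second after the job is handed in, with the robot touching nothing.
It also fails if it takes over 43 s, if anything falls off the work surface, if the arm or the gripper's body presses on something with over 40 N, if the wrist force passes 120 N, or if a joint passes its speed limit or range.

## Working session

There is one attempt and no reset: what is moved stays moved. The work goes in short steps, Python scripts to look and compute and a tool call to move; the robot and the scene stay as the last step left them, time stands still between calls to the robot, and variables do not carry over. Pictures are saved under pics/ and viewed, at most 10 in all, crops included, and the job is handed in when it is done.

Besides the shell and the picture viewer there is one more tool, called after "Call:" in YAML: its name, and indented under it one key for each argument. play_rows: Moves the arm, as the interface text tells. Its arguments: {"type":"object","properties":{"moves":{"type":"array","items":{"type":"array","items":{"type":"array","items":{"type":"number"}}}},"newtons":{"type":"number"}},"required":["moves"]}

```bash
mkdir -p pics
cat > h.py <<'E'
import numpy as np, cv2
from workcell import bot, vision
def cam(n):
    c=vision.read_camera(n); return c
def world(c,u,v,z=None):
    K,R,t=c["K"],c["R"],c["t"]
    d=np.linalg.inv(K)@np.array([u,v,1.0])
    if z is None:
        return R.T@(d*c["depth"][int(round(v)),int(round(u))]-t)
    o=-R.T@t; r=R.T@d
    return o+r*(z-o[2])/r[2]
def save(c,f,box=None,s=1):
    im=cv2.cvtColor(c["image"],cv2.COLOR_RGB2BGR)
    if box: im=im[box[1]:box[3],box[0]:box[2]]
    cv2.imwrite(f,cv2.resize(im,None,fx=s,fy=s,interpolation=cv2.INTER_CUBIC))
E
python3 - <<'E'
from h import *
c=cam("top"); save(c,"pics/top.png")
s=bot.read_state(); print(s)
c=cam("scene"); save(c,"pics/scene.png")
E
```

```text
{'time': 0.05, 'q': array([ 1.12008160e+00,  2.64730576e-01,  1.60539019e+00, -6.25333606e-06,
        1.27367504e+00, -3.69214314e-02]), 'joint_vel': array([-0.00071148, -0.00066335, -0.00187225, -0.00137476,  0.00083236,
       -0.00169524]), 'joint_torque': array([-5.14947842e-04, -5.17026365e+01, -3.68838787e+01, -7.77025889e-05,
        7.12759240e-03, -1.61442205e-05]), 'tool_pos': array([0.27112402, 0.61740351, 0.24866843]), 'tcp_rot': array([-0.64524642, -3.0740763 ,  0.00336006]), 'wrist_force': array([0.79809323, 0.00180334, 0.07889523]), 'torque': array([-0.06186891,  0.02608901,  0.01080679]), 'grip_force': 0.0, 'width': 1.0001282197472157}
```

View pics/top.png

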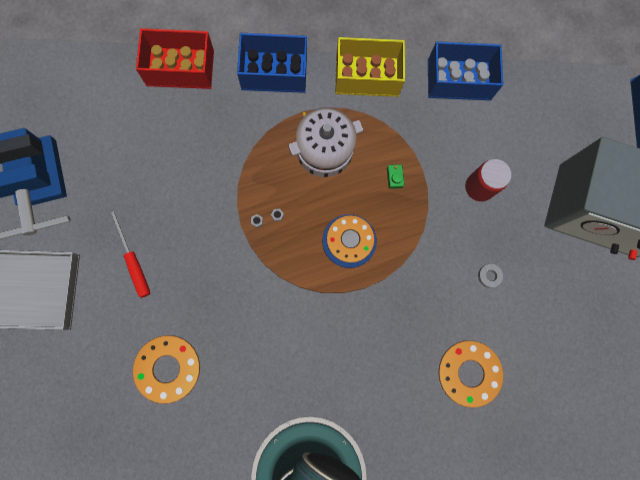

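View pics/scene.png

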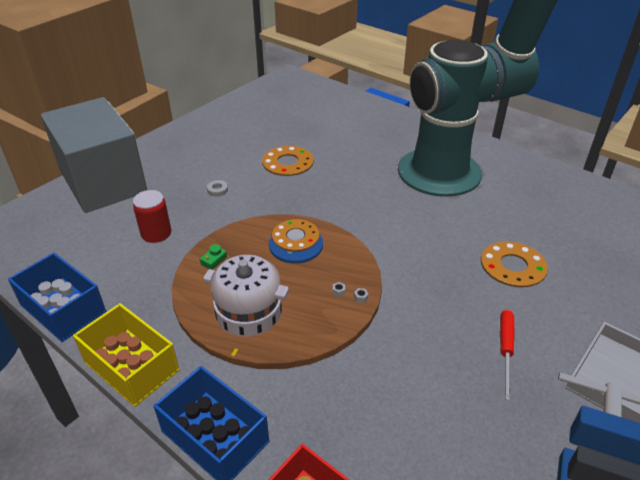

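The top view shows three bronze rings: (351,239) on the blue base on the turntable, (166,369) and (471,374) flat on the counter. The first fits, being the smallest and on the turntable platen. The alternator is at (326,140), the nuts at (257,220) and (278,214), and the brush cap at (397,177). I'll confirm with a crop and measure the dots.

Run:
```python
from h import *
c=cam("top"); save(c,"pics/crop.png",(310,200,390,280),7)
s=bot.read_state(); p=s["tool_pos"]; 
im=c["image"]; hsv=cv2.cvtColor(im,cv2.COLOR_RGB2HSV)
H,S,V=[hsv[...,i].astype(int) for i in range(3)]
roi=np.zeros(H.shape,bool); roi[205:272,318:382]=1
def blobs(m,n):
    k,l,st,ce=cv2.connectedComponentsWithStats((m&roi).astype(np.uint8))
    for i in range(1,k):
        if st[i,4]>=8: print(n,ce[i].round(1),st[i,4],world(c,*ce[i],z=.068).round(4), world(c,*ce[i]).round(4))
blobs((S<60)&(V>150),"w"); blobs((H>45)&(H<80)&(S>120),"g"); blobs(((H<6)|(H>174))&(S>150),"r")
bz=((H>8)&(H<22)&(S>140)&(V>150))&roi
pts=np.argwhere(bz)[:,::-1].astype(np.float32)
k,l,st,ce=cv2.connectedComponentsWithStats(bz.astype(np.uint8)); i=1+st[1:,4].argmax()
pts=np.argwhere(l==i)[:,::-1].astype(np.float32)
e=cv2.fitEllipse(cv2.convexHull(pts)); print(e, world(c,*e[0],z=.068))
X=np.r_[p]; q=c["K"]@(c["R"]@X+c["t"]); print("tcp px",q[:2]/q[2]); print("cam",-c["R"].T@c["t"])
```

```text
w [354.5 220.9] 15 [ 0.5206 -0.0788  0.068 ] [ 0.5198 -0.0785  0.0714]
w [343.4 221.6] 15 [ 0.5183 -0.0555  0.068 ] [ 0.5178 -0.0553  0.0701]
w [364.  226.5] 16 [ 0.5092 -0.0989  0.068 ] [ 0.5096 -0.0991  0.0663]
w [334.6 228.4] 15 [ 0.5031 -0.0374  0.068 ] [ 0.5028 -0.0373  0.0695]
w [350.7 239.6] 165 [ 0.4804 -0.0713  0.068 ] [ 0.4815 -0.0718  0.0624]
w [368.5 237. ] 16 [ 0.4872 -0.1085  0.068 ] [ 0.4867 -0.1082  0.0702]
g [365.5 247.9] 15 [ 0.464  -0.1025  0.068 ] [ 0.4643 -0.1027  0.0661]
r [332.  239.2] 12 [ 0.4801 -0.0324  0.068 ] [ 0.4798 -0.0324  0.0695]
((350.05291748046875, 238.48959350585938), (45.739654541015625, 46.97370910644531), 105.00687408447266) [ 0.48272903 -0.07000692  0.068     ]
tcp px [-70.21318436 333.17226837]
cam [0.28812721 0.02076238 1.07211866]
```

View pics/crop.png

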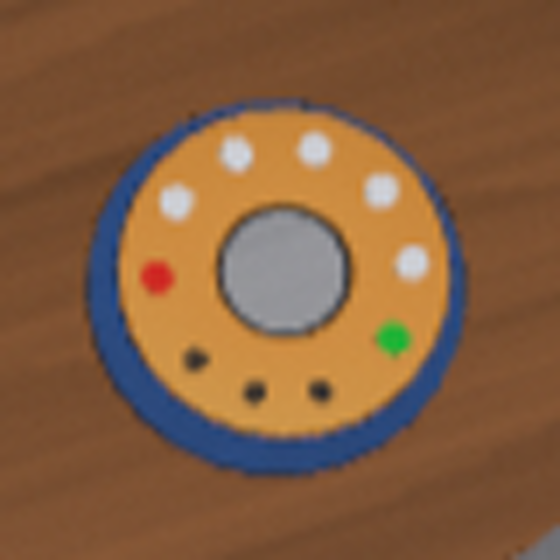

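Confirmed: the crop shows the plate on the blue base. Green is at right-bottom, the five white dots run anticlockwise over the top, and red is at left. First I turn the tool so its axes line up with the world's (tool x = +y, tool y = +x, z down) and shut the fingers.

Call:
play_rows:
  moves:
    - [[0, 0, 0.25, 0, 0, 0, 0], [0, 0, 0.25, 0, 0, 0, 0], [0, 0, 0.25, 0, 0, 0, 0], [0, 0, 0.25, 0, 0, 0, 0], [0, 0, 0.25, 0, 0, 0, 0]]
  newtons: 20

```text
time: 0.57
tool_pos: [0.2713, 0.6178, 0.2494]
tcp_rot: [1.568, 2.722, -0.001]
wrist_force: [-0.1, -0.8, -0.0]
width: 0.297
grip_force: 0.0
```

Call:
play_rows:
  moves:
    - [[0, 0, 0.25, 0, 0, 0, 0], [0, 0, 0.25, 0, 0, 0, 0], [0, 0, 0.25, 0, 0, 0, 0], [0, 0, 0.25, 0, 0, 0, 0], [0, 0, 0.064, 0, 0, 0, 0]]

```text
time: 0.98
tool_pos: [0.2713, 0.6178, 0.2494]
tcp_rot: [2.227, 2.215, -0.001]
wrist_force: [0.3, -0.5, -0.7]
width: 0.001
grip_force: 0.0
```

Call:
play_rows:
  moves:
    - [[0, 0, 0, -0.36, 0.096, 0, 0], [0, 0, 0, -0.36, 0.096, 0, 0], [0, 0, 0, -0.36, 0.096, 0, 0], [0, 0, 0, -0.36, 0.096, 0, 0], [0, 0, 0, -0.36, 0.096, 0, 0]]

```text
time: 1.4
tool_pos: [0.3193, 0.4362, 0.2494]
tcp_rot: [2.22, 2.222, -0.001]
wrist_force: [1.5, -0.2, 0.6]
width: 0.001
grip_force: 0.0
```

Call:
play_rows:
  moves:
    - [[0, 0, 0, -0.36, 0.096, 0, 0], [0, 0, 0, -0.36, 0.096, 0, 0], [0, 0, 0, -0.36, 0.096, 0, 0], [0, 0, 0, -0.36, 0.096, 0, 0], [0, 0, 0, -0.36, 0.096, 0, 0]]

```text
time: 1.82
tool_pos: [0.3672, 0.2562, 0.2497]
tcp_rot: [2.221, 2.222, -0.0]
wrist_force: [0.7, 0.2, -0.0]
width: -0.003
grip_force: 0.0
```

Call:
play_rows:
  moves:
    - [[0, 0, 0, -0.36, 0.096, 0, 0], [0, 0, 0, -0.36, 0.096, 0, 0], [0, 0, 0, -0.36, 0.096, 0, 0], [0, 0, 0, -0.36, 0.096, 0, 0], [0, 0, 0, -0.36, 0.096, 0, 0]]

```text
time: 2.23
tool_pos: [0.4152, 0.0763, 0.25]
tcp_rot: [2.221, 2.222, 0.001]
wrist_force: [0.2, -0.1, -0.8]
width: 0.0
grip_force: 0.0
```

Call:
play_rows:
  moves:
    - [[0, 0, 0, -0.36, 0.096, 0, 0], [0, 0, 0, -0.36, 0.096, 0, 0], [0, 0, 0, -0.36, 0.096, 0, 0], [0, 0, 0, -0.36, 0.096, 0, 0], [0, 0, 0, -0.36, 0.096, 0, 0]]

```text
time: 2.65
tool_pos: [0.4633, -0.1039, 0.2499]
tcp_rot: [2.222, 2.221, 0.0]
wrist_force: [1.4, 1.3, -0.5]
width: 0.002
grip_force: 0.0
```

Run:
```python
from h import *
c=cam("wrist"); save(c,"pics/wrist.png")
s=bot.read_state(); print(s["tool_pos"],s["tcp_rot"],s["wrist_force"],s["torque"],s["q"])
# model fit of ring centre and phase to the measured top-view dots
D=np.array([[.464,-.1025],[.4872,-.1085],[.5092,-.0989],[.5206,-.0788],[.5183,-.0555],[.5031,-.0374],[.4801,-.0324]])
from scipy.optimize import least_squares
a=np.radians(36)*np.arange(7)
f=lambda p:np.c_[p[0]+.038*np.cos(p[2]+a),p[1]+.038*np.sin(p[2]+a)]
r=least_squares(lambda p:(f(p)-D).ravel(),[.482,-.07,np.arctan2(-.032,-.018)])
print(r.x,np.abs(r.fun).max());print(f(r.x).round(4))
```

```text
[ 0.46502166 -0.10972822  0.25012469] [ 2.22074023  2.21453636 -0.00430926] [ 3.1366078  -4.95462853  1.20148559] [-0.16096506 -0.10545449 -0.04117994] [-0.28040988 -0.11811503  2.01203662 -0.00528829  1.2443099  -0.27592473]
[ 0.48363945 -0.07028668 -2.10786711] 0.0005163214532213356
[[ 0.4642 -0.1029]
 [ 0.4871 -0.1081]
 [ 0.5087 -0.0989]
 [ 0.5207 -0.0787]
 [ 0.5186 -0.0553]
 [ 0.5031 -0.0376]
 [ 0.4802 -0.0324]]
```

View pics/wrist.png

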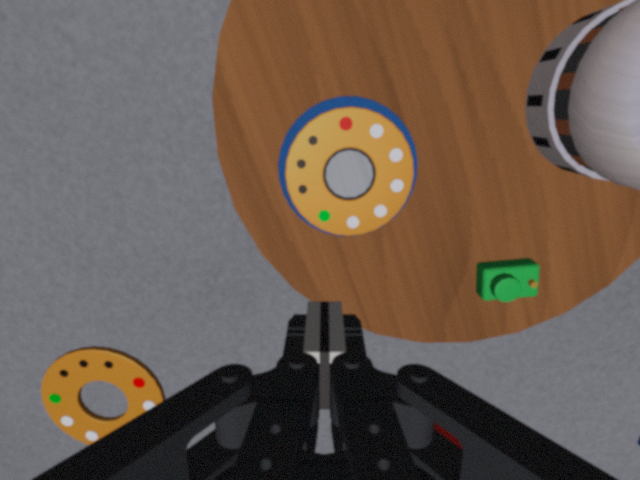

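Wrist view: the plate at (349,172) with green at (324,216) and the shut fingers at (324,310) have nothing near them; the brush cap is at (508,280). The circle fit to the dots is good to 0.5 mm. Descending to hover over green.

Call:
play_rows:
  moves:
    - [[0, 0, 0, -0.009, 0.012, 0.35, 0], [0, 0, 0, 0, 0, 0.35, 0], [0, 0, 0, 0, 0, 0.3, 0], [0, 0, 0, 0, 0, 0.25, 0], [0, 0, 0, 0, 0, 0.15, 0]]

```text
time: 3.12
tool_pos: [0.462, -0.1021, 0.1064]
tcp_rot: [-2.219, -2.218, 0.004]
wrist_force: [-0.8, -0.6, 0.0]
width: 0.0
grip_force: 0.0
```

Call:
play_rows:
  moves:
    - [[0, 0, 0, 0, 0, 0, 0], [0, 0, 0, 0, 0, 0, 0], [0, 0, 0, 0, 0, 0, 0], [0, 0, 0, 0, 0, 0, 0], [0, 0, 0, 0, 0, 0, 0]]

```text
time: 3.53
tool_pos: [0.466, -0.1031, 0.1118]
tcp_rot: [2.219, 2.22, 0.003]
wrist_force: [0.7, -0.8, 0.3]
width: -0.001
grip_force: 0.0
```

Run:
```python
from h import *
c=cam("wrist"); save(c,"pics/wrist2.png")
s=bot.read_state(); print(s["tool_pos"],s["tcp_rot"],s["wrist_force"],s["torque"])
for n,p in dict(green=(.4642,-.1029,.068),w2=(.4871,-.1081,.068),w4=(.5207,-.0787,.068),red=(.4802,-.0324,.068),tip=s["tool_pos"]-[0,0,.019]).items():
    q=c["K"]@(c["R"]@np.array(p)+c["t"]); print(n,(q[:2]/q[2]).round(1))
h=cv2.cvtColor(c["image"],cv2.COLOR_RGB2HSV).astype(int);H,S,V=h[...,0],h[...,1],h[...,2]
for n,m in dict(r=((H<6)|(H>174))&(S>150),g=(H>45)&(H<80)&(S>120),w=(S<60)&(V>150)).items():
    k,l,st,ce=cv2.connectedComponentsWithStats(m.astype(np.uint8))
    for i in range(1,k):
        if st[i,4]>60: print(n,ce[i].round(1),st[i,4],world(c,*ce[i],z=.068).round(4),world(c,*ce[i]).round(4))
```

```text
[ 0.46577307 -0.10311449  0.11153538] [2.21955462 2.2197019  0.00232576] [ 0.77075155  0.34299289 -0.65452831] [ 0.00914648 -0.0360738   0.02661572]
green [319.4 292.7]
w2 [367.6 302.6]
w4 [444.2 244.3]
red [357.6 138.8]
tip [322.8 319.7]
r [355.6 138.1] 399 [ 0.4794 -0.0321  0.068 ] [ 0.4791 -0.0319  0.0714]
g [317.7 293.6] 285 [ 0.4634 -0.1033  0.068 ] [ 0.4634 -0.1022  0.0702]
g [599.5 381.2] 5612 [ 0.608  -0.1533  0.068 ] [ 0.614  -0.159   0.0608]
w [410.6 151. ] 481 [ 0.5025 -0.0374  0.068 ] [ 0.5022 -0.0372  0.0695]
w [443.8 193. ] 440 [ 0.5182 -0.0552  0.068 ] [ 0.5177 -0.0548  0.0697]
w [355.9 226.1] 3501 [ 0.4805 -0.0701  0.068 ] [ 0.4805 -0.0701  0.068 ]
w [394.1 213.5] 175 [ 0.4972 -0.0643  0.068 ] [ 0.4974 -0.0646  0.0672]
w [443.4 244.5] 387 [ 0.5204 -0.0788  0.068 ] [ 0.5196 -0.078   0.0702]
w [413.4 285.6] 352 [ 0.5083 -0.0992  0.068 ] [ 0.5078 -0.0983  0.0699]
w [366.2 303.5] 334 [ 0.4865 -0.1086  0.068 ] [ 0.4864 -0.1084  0.0682]
```

View pics/wrist2.png

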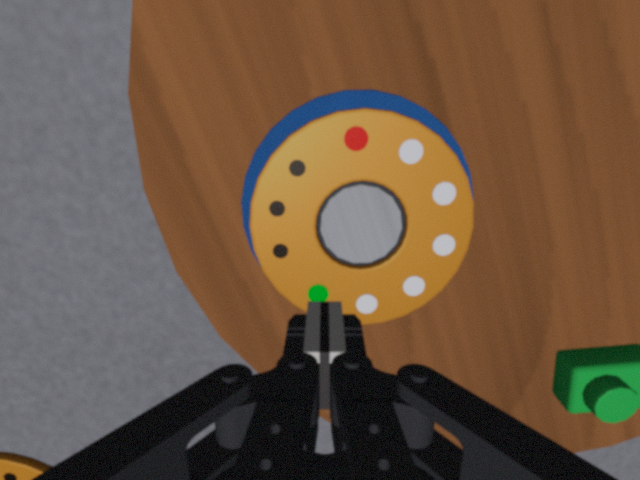

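Both cameras agree within 1 mm: green is at (318,294), just beyond the fingertip at (324,310). Nearing the surface slowly.

Call:
play_rows:
  moves:
    - [[0, 0, 0, 0, -0.015, 0.04, 0], [0, 0, 0, 0, 0, 0.05, 0], [0, 0, 0, 0, 0, 0.05, 0], [0, 0, 0, 0, 0, 0.04, 0], [0, 0, 0, 0, 0, 0.02, 0]]

```text
time: 4.0
tool_pos: [0.4623, -0.1027, 0.0889]
tcp_rot: [-2.22, -2.22, 0.001]
wrist_force: [-0.6, -0.0, 0.1]
width: -0.002
grip_force: 0.0
```

Call:
play_rows:
  moves:
    - [[0, 0, 0, 0, 0, 0, 0], [0, 0, 0, 0, 0, 0, 0], [0, 0, 0, 0, 0, 0, 0], [0, 0, 0, 0, 0, 0, 0], [0, 0, 0, 0, 0, 0, 0]]

```text
time: 4.42
tool_pos: [0.4633, -0.1029, 0.0902]
tcp_rot: [2.221, 2.221, 0.0]
wrist_force: [-0.9, 0.8, -1.1]
width: 0.003
grip_force: 0.0
```

Call:
play_rows:
  moves:
    - [[0, 0, 0, 0, 0, 0.01, 0], [0, 0, 0, 0, 0, 0.01, 0], [0, 0, 0, 0, 0, 0.01, 0], [0, 0, 0, 0, 0, 0, 0], [0, 0, 0, 0, 0, 0, 0]]

```text
time: 4.83
tool_pos: [0.463, -0.1028, 0.0869]
tcp_rot: [-2.221, -2.221, 0.0]
wrist_force: [-0.1, 0.3, 0.4]
width: 0.002
grip_force: 0.0
```

Call:
play_rows:
  moves:
    - [[0, 0, 0, 0, 0, 0.005, 0], [0, 0, 0, 0, 0, 0.005, 0], [0, 0, 0, 0, 0, 0, 0], [0, 0, 0, 0, 0, 0, 0], [0, 0, 0, 0, 0, 0, 0]]

```text
time: 5.25
tool_pos: [0.4631, -0.1029, 0.0861]
tcp_rot: [2.221, 2.221, 0.0]
wrist_force: [-0.7, 0.4, 2.6]
width: -0.004
grip_force: 0.8
```

Call:
play_rows:
  moves:
    - [[0, 0, 0, 0, 0, 0.005, 0], [0, 0, 0, 0, 0, 0.005, 0], [0, 0, 0, 0, 0, 0, 0], [0, 0, 0, 0, 0, 0, 0], [0, 0, 0, 0, 0, 0, 0]]

```text
time: 5.67
tool_pos: [0.4631, -0.1029, 0.085]
tcp_rot: [2.221, 2.221, -0.0]
wrist_force: [-0.6, 0.1, 2.3]
width: -0.0
grip_force: 1.1
```

Call:
play_rows:
  moves:
    - [[0, 0, 0, 0, 0, 0.005, 0], [0, 0, 0, 0, 0, 0.005, 0], [0, 0, 0, 0, 0, 0, 0], [0, 0, 0, 0, 0, 0, 0], [0, 0, 0, 0, 0, 0, 0]]

```text
time: 6.08
tool_pos: [0.4631, -0.1029, 0.084]
tcp_rot: [2.221, 2.221, -0.0]
wrist_force: [-1.0, -0.1, 3.4]
width: 0.0
grip_force: 1.4
```

Run:
```python
from h import *
F=[]
for i in range(4):
    c=cam("wrist"); s=bot.read_state(); F.append(s["wrist_force"])
print(np.mean(F,0),s["tool_pos"],s["time"])
save(c,"pics/wrist3.png",(200,60,520,380),1.8)
h=cv2.cvtColor(c["image"],cv2.COLOR_RGB2HSV).astype(int);H,S,V=h[...,0],h[...,1],h[...,2]
for n,m in dict(r=((H<6)|(H>174))&(S>150),w=(S<60)&(V>150)).items():
    k,l,st,ce=cv2.connectedComponentsWithStats(m.astype(np.uint8))
    for i in range(1,k):
        if st[i,4]>60: print(n,ce[i].round(1),st[i,4],world(c,*ce[i],z=.068).round(4),world(c,*ce[i]).round(4))
m=(H>8)&(H<22)&(S>140)&(V>150); m[:, :230]=0
v,u=np.nonzero(m); P=np.array([world(c,a,b) for a,b in zip(u[::7],v[::7])]); print("plate z",np.median(P[:,2]),len(P))
```

```text
[-1.1358567   0.21041433  2.45856825] [ 0.46313907 -0.10289769  0.08402149] 6.2833
r [369.5 144.3] 559 [ 0.4792 -0.0319  0.068 ] [ 0.4792 -0.0319  0.0676]
w [433.6 159.4] 652 [ 0.5019 -0.037   0.068 ] [ 0.5021 -0.0371  0.0673]
w [471.3 207.9] 588 [ 0.5173 -0.0546  0.068 ] [ 0.5172 -0.0545  0.0682]
w [377.3 245.1] 1558 [ 0.4835 -0.069   0.068 ] [ 0.4841 -0.0704  0.064 ]
w [349.1 253.8] 574 [ 0.4729 -0.0725  0.068 ] [ 0.4731 -0.0737  0.0649]
w [469.6 266.6] 501 [ 0.5194 -0.0778  0.068 ] [ 0.5197 -0.078   0.0674]
w [433.9 312.8] 450 [ 0.5075 -0.0978  0.068 ] [ 0.5077 -0.0983  0.0671]
w [379.6 332.8] 425 [ 0.4861 -0.107   0.068 ] [ 0.4863 -0.1079  0.0666]
plate z 0.06662912597196867 4601
```

Contact is confirmed at about 2.5 to 3 N with the platen sunk about 3 mm. Sliding to the first white dots.

Call:
play_rows:
  moves:
    - [[0, 0, 0, -0.01, 0.046, 0, 0], [0, 0, 0, -0.01, 0.046, 0, 0], [0, 0, 0, -0.01, 0.046, 0, 0], [0, 0, 0, -0.01, 0.046, 0, 0], [0, 0, 0, -0.01, 0.046, 0, 0]]

```text
time: 6.7
tool_pos: [0.4867, -0.108, 0.0839]
tcp_rot: [-2.221, -2.221, 0.0]
wrist_force: [-1.4, -0.4, 2.7]
width: 0.005
grip_force: 1.4
```

Call:
play_rows:
  moves:
    - [[0, 0, 0, 0.018, 0.043, 0, 0], [0, 0, 0, 0.018, 0.043, 0, 0], [0, 0, 0, 0.018, 0.043, 0, 0], [0, 0, 0, 0.018, 0.043, 0, 0], [0, 0, 0, 0.018, 0.043, 0, 0]]

```text
time: 7.12
tool_pos: [0.508, -0.0987, 0.084]
tcp_rot: [2.221, 2.222, -0.0]
wrist_force: [-1.9, -0.7, 3.0]
width: 0.003
grip_force: 1.4
```

Run:
```python
from h import *
c=cam("top"); s=bot.read_state(); print(s["tool_pos"],s["wrist_force"],s["time"])
c=cam("wrist"); s=bot.read_state(); print(s["tool_pos"],s["wrist_force"],s["time"])
h=cv2.cvtColor(c["image"],cv2.COLOR_RGB2HSV).astype(int);H,S,V=h[...,0],h[...,1],h[...,2]
for n,m in dict(r=((H<6)|(H>174))&(S>150),g=(H>45)&(H<80)&(S>120),w=(S<60)&(V>150)).items():
    k,l,st,ce=cv2.connectedComponentsWithStats(m.astype(np.uint8))
    for i in range(1,k):
        if st[i,4]>60: print(n,ce[i].round(1),st[i,4],world(c,*ce[i],z=.065).round(4),world(c,*ce[i]).round(4))
```

```text
[ 0.50890571 -0.09840865  0.08417918] [-0.94612799  0.54825248  3.11969318] 7.1667
[ 0.50885405 -0.0984226   0.08422223] [1.04747439 0.54126284 2.12158089] 7.2167
r [239.9 157.4] 537 [ 0.4789 -0.0323  0.065 ] [ 0.4793 -0.032   0.0671]
g [212.8 331.3] 357 [ 0.4628 -0.1038  0.065 ] [ 0.4634 -0.1025  0.0671]
g [565.9 415.5] 5924 [ 0.6189 -0.1475  0.065 ] [ 0.6254 -0.1554  0.0564]
w [304.7 172.1] 640 [ 0.5021 -0.0375  0.065 ] [ 0.5022 -0.0371  0.0677]
w [347.1 219.5] 563 [ 0.5179 -0.0554  0.065 ] [ 0.5178 -0.0551  0.0663]
w [251.6 255.2] 4960 [ 0.4809 -0.0698  0.065 ] [ 0.4811 -0.0696  0.0656]
w [292.3 241.8] 350 [ 0.4969 -0.0643  0.065 ] [ 0.4968 -0.0647  0.0638]
w [351.4 277.2] 488 [ 0.52   -0.0792  0.065 ] [ 0.5198 -0.0777  0.0684]
w [268.9 342.2] 416 [ 0.4859 -0.109   0.065 ] [ 0.4862 -0.1078  0.0668]
```

The plate has not turned, and force and height are steady, so I continue to red. I'll end with a straight lift.

Call:
play_rows:
  moves:
    - [[0, 0, 0, 0.04, 0.024, 0, 0], [0, 0, 0, 0.04, 0.024, 0, 0], [0, 0, 0, 0.04, 0.024, 0, 0], [0, 0, 0, 0.04, 0.024, 0, 0], [0, 0, 0, 0.04, 0.024, 0, 0]]

```text
time: 7.63
tool_pos: [0.5197, -0.0785, 0.084]
tcp_rot: [2.221, 2.222, -0.0]
wrist_force: [0.2, -1.5, 3.1]
width: -0.001
grip_force: 1.4
```

Call:
play_rows:
  moves:
    - [[0, 0, 0, 0.047, -0.004, 0, 0], [0, 0, 0, 0.047, -0.004, 0, 0], [0, 0, 0, 0.047, -0.004, 0, 0], [0, 0, 0, 0.047, -0.004, 0, 0], [0, 0, 0, 0.047, -0.004, 0, 0]]

```text
time: 8.05
tool_pos: [0.5176, -0.0549, 0.0841]
tcp_rot: [2.221, 2.221, 0.0]
wrist_force: [-0.8, -3.4, 3.4]
width: -0.001
grip_force: 1.4
```

Call:
play_rows:
  moves:
    - [[0, 0, 0, 0.035, -0.031, 0, 0], [0, 0, 0, 0.035, -0.031, 0, 0], [0, 0, 0, 0.035, -0.031, 0, 0], [0, 0, 0, 0.035, -0.031, 0, 0], [0, 0, 0, 0.035, -0.031, 0, 0]]

```text
time: 8.47
tool_pos: [0.5018, -0.0376, 0.0841]
tcp_rot: [2.221, 2.221, 0.0]
wrist_force: [0.9, -1.1, 3.3]
width: -0.002
grip_force: 1.4
```

Call:
play_rows:
  moves:
    - [[0, 0, 0, 0.01, -0.046, 0, 0], [0, 0, 0, 0.01, -0.046, 0, 0], [0, 0, 0, 0.01, -0.046, 0, 0], [0, 0, 0, 0.01, -0.046, 0, 0], [0, 0, 0, 0.01, -0.046, 0, 0]]

```text
time: 8.88
tool_pos: [0.4787, -0.0328, 0.084]
tcp_rot: [2.222, 2.221, 0.0]
wrist_force: [2.0, -1.0, 2.3]
width: -0.0
grip_force: 1.4
```

Call:
play_rows:
  moves:
    - [[0, 0, 0, 0, 0, 0, 0], [0, 0, 0, 0, 0, 0, 0], [0, 0, 0, 0, 0, 0, 0], [0, 0, 0, 0, 0, 0, 0]]

```text
time: 9.22
tool_pos: [0.4779, -0.0327, 0.0834]
tcp_rot: [-2.22, -2.22, 0.003]
wrist_force: [-2.5, 1.1, 3.1]
width: 0.0
grip_force: 1.6
```

Run:
```python
from h import *
c=cam("wrist"); s=bot.read_state(); print(s["tool_pos"],s["wrist_force"],s["time"])
h=cv2.cvtColor(c["image"],cv2.COLOR_RGB2HSV).astype(int);H,S,V=h[...,0],h[...,1],h[...,2]
for n,m in dict(r=((H<6)|(H>174))&(S>150),g=(H>45)&(H<80)&(S>120),w=(S<60)&(V>150)).items():
    k,l,st,ce=cv2.connectedComponentsWithStats(m.astype(np.uint8))
    for i in range(1,k):
        if 60<st[i,4]<2000: print(n,ce[i].round(1),st[i,4],world(c,*ce[i],z=.065).round(4))
```

```text
[ 0.47809595 -0.03278252  0.08341411] [-2.14888229  0.63665532  3.97848636] 9.2667
w [481.   22.7] 1308 [0.5286 0.0764 0.065 ]
w [382.7 332.3] 436 [ 0.5025 -0.038   0.065 ]
w [419.  361.8] 94 [ 0.5187 -0.0524  0.065 ]
w [324.3 417. ] 137 [ 0.4783 -0.0819  0.065 ]
```

The last white dot is where it was, so the fingers are on red. Lifting gently, then clear.

Call:
play_rows:
  moves:
    - [[0, 0, 0, 0, 0, -0.02, 0], [0, 0, 0, 0, 0, -0.03, 0], [0, 0, 0, 0, 0, -0.08, 0], [0, 0, 0, 0, 0, -0.2, 0], [0, 0, 0, 0, 0, -0.3, 0]]

```text
time: 9.68
tool_pos: [0.4768, -0.0327, 0.1453]
tcp_rot: [-2.218, -2.218, 0.006]
wrist_force: [1.1, 0.2, 0.0]
width: 0.004
grip_force: 0.0
```

Call:
play_rows:
  moves:
    - [[0, 0, 0, 0, 0, -0.3, 0], [0, 0, 0, 0, 0, -0.3, 0], [0, 0, 0, 0, 0, -0.2, 0], [0, 0, 0, 0, 0, -0.1, 0], [0, 0, 0, 0, 0, 0, 0]]

```text
time: 10.1
tool_pos: [0.4812, -0.0332, 0.2405]
tcp_rot: [2.218, 2.218, 0.006]
wrist_force: [-0.5, -0.7, -0.9]
width: -0.003
grip_force: 0.0
```

Run:
```python
from h import *
c=cam("wrist"); s=bot.read_state(); print(s["tool_pos"],s["wrist_force"],s["time"]); save(c,"pics/end.png")
h=cv2.cvtColor(c["image"],cv2.COLOR_RGB2HSV).astype(int);H,S,V=h[...,0],h[...,1],h[...,2]
for n,m in dict(r=((H<6)|(H>174))&(S>150),g=(H>45)&(H<80)&(S>120),w=(S<60)&(V>150)).items():
    k,l,st,ce=cv2.connectedComponentsWithStats(m.astype(np.uint8))
    for i in range(1,k):
        if 60<st[i,4]<2000: print(n,ce[i].round(1),st[i,4],world(c,*ce[i],z=.068).round(4))
```

```text
[ 0.479918   -0.03300526  0.23815466] [-0.39278343  0.10014213 -0.67485138] 10.15
r [319.9 218.5] 84 [ 0.4793 -0.0325  0.068 ]
g [301.2 300.5] 79 [ 0.4635 -0.1036  0.068 ]
g [ 44.7 454.8] 62 [ 0.2125 -0.269   0.068 ]
w [376.4   2.5] 125 [0.5169 0.1151 0.068 ]
w [393.9  55. ] 455 [0.5303 0.0836 0.068 ]
w [618.8 102.5] 1260 [0.6925 0.053  0.068 ]
w [535.1 179.4] 825 [ 0.6422 -0.002   0.068 ]
w [349.4 225. ] 133 [ 0.5024 -0.0378  0.068 ]
w [368.3 246.4] 126 [ 0.5179 -0.0556  0.068 ]
w [324.3 262.4] 1316 [ 0.4828 -0.0693  0.068 ]
w [370.  273.5] 120 [ 0.5201 -0.0791  0.068 ]
w [354.6 295.9] 111 [ 0.5081 -0.0994  0.068 ]
w [636.3 303.9] 86 [ 0.7463 -0.1075  0.068 ]
```

View pics/end.png

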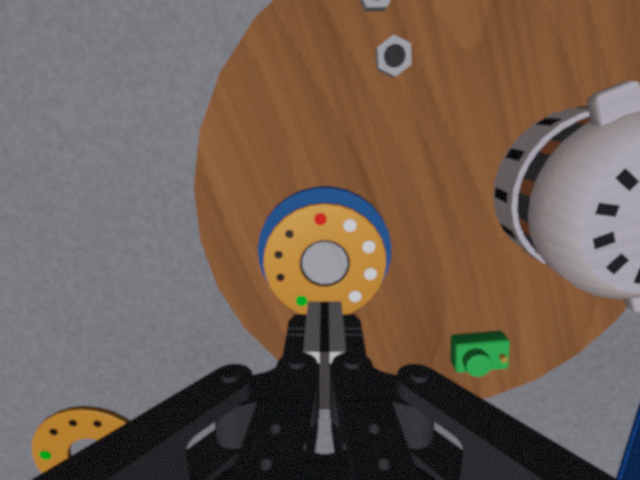

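The last view shows the plate seated at (324,262) with its dots where they were before the trace. The fingers are clear and the nuts, cap and alternator look undisturbed.

```bash
python3 -c "from workcell import bot; print(bot.finish_job())"
```

```text
the job is handed in; nothing more can be done
None
```

I traced the retainer plate from green over the five white dots to red in one light, unbroken slide (about 3 N, platen down about 3 mm). I then lifted clear and handed the job in at about 10 s; the plate's dots and the nearby objects showed no movement in the last camera view.

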